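Plug a sensor module into its dock and bolt it in

TASK

Take the plug-in sensor module off its parking stand and lower it upright into the docking base so that all six teeth go into their six slots together, then press it gently fully home, feeling for the slots and never forcing it (keep the push on the dock under 40 N). With the module home, slide the locking bolt fully shut over the module's ear and let go, leaving the jar, the beaker and the small tray where they are.

Things in the scene. Friction and masses are not known exactly. Their poses are not given: they have to be found in the camera images.
- module: Loose plug-in module, 0.2 to 0.35 kg: grey housing 44 (x) x 92 (y) x 30 mm high, with a grip fin on top, an ear at its +y end and six teeth below. Origin: centre of the housing's underside; z up, y along the row of teeth towards the ear.
- fin (a point): Point in the module's grip fin, 52 mm above the module's origin. The fin is 38 (x) x 16 (y) mm, centred, and stands 34 mm above the housing (its top 12 mm above this point, the housing's top 22 mm below it). Axes as the module's.
- teeth (a point): Middle of the tooth tips, 24 mm below the module's origin. Six plain square-ended steel teeth, 5 x 5 mm and 24 mm long, in one row along the module's y at a pitch of 14 mm (y = -35, -21, -7, 7, 21, 35 mm). Axes as the module's.
- ear (a point): Top of the outer edge of the module's ear: x 0, y 72, z 8 mm from the module's origin. The ear is flat, 30 (x) x 26 (y) x 8 mm thick, level with the housing's underside.
- stand: Fixed white parking stand: foot 64 x 110 mm, two rails along its y, 30 mm high, 24 mm apart. The module starts with its housing resting on the rails (origin 30 mm above the stand's, centred within 6 mm, axes near parallel), teeth hanging between them. Origin: centre of the underside.
- dock: Fixed docking base: grey plate 90 (x) x 234 (y, from -75 to 159) x 10 mm, carrying the white slotted strip and, from y = 94 to 154 mm, the bolt's block, 44 mm wide, 58 mm high. The module goes in with its axes along the dock's, ear to the bolt; home, its origin is 40 mm above the dock's. Push on the dock: under 40 N. Origin: underside, below the strip's nominal centre; z up, y to the bolt.
- slots (a point): NOMINAL centre of the strip's flat top, 40 mm above the dock's origin. Strip 50 (x) x 116 (y) mm, six slots 11 (x) x 7 (y) mm in a row along y, pitch 14 mm, one per tooth. The strip is rigidly fixed up to 8 mm from this point either way along y (x is true); that shift is not measured: feel for it or see it. A contact bar in the slots resists with about 7 N over the last 8 mm and stays pressed.
- bolt (a joint): Steel locking bolt sliding along the dock's y; m: 0 = drawn back, 0.036 = fully shut at its stop, moved that far to the dock's -y, over the ear. Tongue 20 mm wide, 7 thick, underside 50.5 mm above the dock's origin, tip at dock y = 92 mm when 0. About 3 N slides it; it stays where left. Starts at 0 to 0.008. A module not home blocks it.
- bolt_grip (a point): Grip point in the bolt's upright steel knob, 14 (x) x 24 (y) x 36 mm high; the knob's top is 11.5 mm above this point, the block and tongue 24 mm below it. Axes as the dock's; at joint 0 it lies at x 0, y 132, z 82 mm in the dock's frame.
- jar: Bystander: glass jar with a red lid, 52 mm across, 75 mm high. Origin: centre of the underside.
- beaker: Bystander: clear open beaker, 64 mm across, 75 mm high. Origin: centre of the underside.
- tip_tray: Bystander: small open white tray, 50 x 120 x 35 mm. Origin: centre of the underside.
Not all that is in view belongs to the job. Leave any red look-alike of the module alone.

How it is judged:
On the way, in this order (a step that is already met when the one before it is completed fails the run):
1. the module is fully home in the dock, upright (z of module in the frame of dock between 0.037 and 0.0425 m and x of module in the frame of dock between -0.008 and 0.008 m and y of module in the frame of dock between -0.012 and 0.012 m and angle between module's own z axis and vertical below 0.05 rad), for 0.2 s.
2. the bolt is shut over the module's ear (all of step 1 and value of joint bolt above 0.033 m), for 0.2 s.
At the end, for the whole second after the job is handed in: The module is home in the dock: its origin 37 to 42.5 mm above the dock's (40 nominal), within 8 mm in x and 12 mm in y of the dock's origin, tilted less than 0.05 rad, at rest; the bolt is shut (joint above 0.033); nothing is touched by the robot (all of step 2 and linear speed of module below 0.02 m/s).
It fails at once if the push between module and dock reaches 40 N (contact force between module and dock above 40 N).
It fails at once if the jar is moved by more than 30 mm (distance of jar from where it was at the start of the episode above 0.03 m).
It fails at once if the beaker is moved by more than 30 mm (distance of beaker from where it was at the start of the episode above 0.03 m).
It fails at once if the tip tray is moved by more than 30 mm (distance of tip_tray from where it was at the start of the episode above 0.03 m).
It also fails if it takes over 72 s, if anything falls off the work surface, if the arm or the gripper's body presses on something with over 40 N, if the wrist force passes 120 N, or if a joint passes its speed limit or range.

ROBOT

A 6-joint arm with a two-finger parallel gripper is mounted at the origin on the work surface. World frame = base frame: x ahead of the robot, y to its left, z up, the work surface at z = 0. Lengths are in m, angles in rad, forces in N, time in s.
With the tool pointing down it reaches from about 0.3 to 0.775 m from the base axis. Payload 14.6 kg.
Tool frame: the origin (TCP) lies midway between the tips of the shut fingers; the grasp point (between the pads) lies 19 mm behind it (ctrl.pinch_z is the distance from the TCP to the grasp point, in m); z points along the fingers, y is the line along which they close (so a half turn about z gives the same grasp; the last joint's range is limited). The gripper opens to 94 mm and grips with 3 to 60 N. Pads are 16 mm wide; open, the fingers measure 119 mm over their backs; the gripper's body (75 mm by 177 mm) begins 78 mm behind the grasp point.
Start: joints at [1.128, 0.3, 1.521, -0, 1.321, -0.067], TCP at [0.202, 0.512, 0.205] pointing down, gripper open.
Joint ranges: [-3.03, 3.03], [-0.79, 2.21], [0.23, 2.52], [-1.04, 4.18], [0, 3.07], [-2.55, 2.55]. Speed limits (rad/s): [2.22, 2.22, 2.57, 3.14, 3.14, 3.14].

INTERFACE

Orientations are given as [roll, pitch, yaw] about the fixed x, y, z axes, in that order (R = Rz(yaw) Ry(pitch) Rx(roll)).
In Python, from station import ctrl gives the robot as it stands.
- The arm moves only by the tool jog_arm, never from a script. Its argument "motion" is a list of rows, each a list of 7 numbers: the shift along the tool's x, y, z in m, then the turn, a rotation vector about the tool's x, y, z in rad, then the opening, from -1 (shut) to 1 (fully open). In form: [[tx, ty, tz, rx, ry, rz, gripper], ...]. A call has 1 to 5 rows; each row shifts and turns the commanded pose from where the row before left it, along the tool's axes as they then stand; what a row does not reach is not made up. A row lasts 1/10 s, in which the tool goes at most 50 mm and 8.59 degrees, less where a joint would pass 70% of its speed; a pose out of reach is approached as far as the arm can. A call is refused whole if a number of a shift passes 0.05 or a number of a turn 0.15, either way. A call with a gripper value outside its range is refused whole. The fingers move at their own pace and stop on an object; "squeeze" is the grip in N (left out, the last holds). Time passes only in rows, so rows that do not move let the fingers close. It gives the time, the measured TCP pose, the force, the opening and the grip force at its end, in the units of the state.
- ctrl.get_obs(): the state, without advancing time (a new reading comes with each control period).
- ctrl.camera(name): name is "scene" or "side" or "wrist"; returns the picture (480x640x3 uint8, red, green, blue); there is no depth.
- ctrl.camera_model(name): a dict with "intrinsics" (3x3 intrinsics, pixels), "k1" (the pictures are not rectified: a ray, as slopes to the right and down, at radius r is drawn at 1 + k1 r^2 times it, then the intrinsics apply), "rvec" (rotation vector, rad) and "tvec" (3), from world to camera coordinates, as OpenCV has them. Camera axes: x right, y down, z forward; pixel columns grow to the right and rows downward; lengths in m; the calibration is good to about 2 mm. A picture is of the moment at which its call begins: read the wrist's pose just before it. camera_model takes no time and is no camera call; for the wrist camera it gives the pose at the moment of the call.
- ctrl.hand_in(): hands the job in; it is judged then, once.
The state is a dict: "time_s": time; "qpos": joint angles; "joint_vel": joint speeds; "tau": joint torques, N m; "ee_pos": TCP position; "eef_rot": TCP orientation; "force": force on the tool from outside, world axes, zero at the start; "moment": the same for the moment, N m; "grip_width": finger opening in m; "grip_force": force on a finger pad.
Only numpy, scipy, OpenCV 4.12 (cv2) and the standard library are available. Lean on these libraries where they do the work, as an engineer would, in place of code of your own. Each camera call takes 0.05 s, during which the arm holds its last target. There are 200 camera calls.

## Working session

There is one attempt and no reset: what is moved stays moved. The work goes in short steps, Python scripts to look and compute and a tool call to move; the robot and the scene stay as the last step left them, time stands still between calls to the robot, and variables do not carry over. Pictures are saved under pics/ and viewed, at most 13 in all, crops included, and the job is handed in when it is done.

Besides the shell and the picture viewer there is one more tool, called after "Request:" as a command line: name --pt "numbers of a row" for each row, then --argument value for the rest. jog_arm: Moves the arm, as the interface text tells. Its arguments: {"type":"object","properties":{"motion":{"type":"array"},"squeeze":{"type":"number"}},"required":["motion"]}

```bash
mkdir -p pics; ls; cat > h.py <<'E'
import numpy as np, cv2
from station import ctrl
def model(n):
    m=ctrl.camera_model(n); R=cv2.Rodrigues(np.array(m["rvec"],float))[0]
    return np.array(m["intrinsics"],float),float(m["k1"]),R,np.array(m["tvec"],float).ravel()
def ray(M,u,v):
    K,k,R,t=M; a=np.array([(u-K[0,2])/K[0,0],(v-K[1,2])/K[1,1]]); d=a.copy()
    for _ in range(20): d=a/(1+k*(d@d))
    return -R.T@t, R.T@np.array([d[0],d[1],1])
def onz(M,u,v,z):
    c,d=ray(M,u,v); return c+d*(z-c[2])/d[2]
def proj(M,p):
    K,k,R,t=M; q=R@np.array(p,float)+t; d=q[:2]/q[2]; d=d*(1+k*(d@d)); return d*[K[0,0],K[1,1]]+K[:2,2]
def snap(n,f):
    M=model(n); im=ctrl.camera(n); cv2.imwrite(f,im[:,:,::-1]); return M,im
E
python3 - <<'E'
from h import *
import pickle
o=ctrl.get_obs(); print(o["time_s"],o["ee_pos"],o["eef_rot"],o["force"])
for n in("scene","side","wrist"):
    M,im=snap(n,f"pics/{n}0.png"); pickle.dump(M,open(f"{n}0.pkl","wb")); print(n,(-M[2].T@M[3]).round(3),M[0][0,0],M[1])
E
```

```text
pics
0.0 [0.20173728 0.51137491 0.20488925] [-3.14041812e+00 -1.05259411e-04  2.76579776e+00] [ 1.12190536 -0.04711798 -0.19599184]
scene [ 0.881 -0.44   0.779] 497.4182000725757 -0.05408845107777971
side [0.448 0.677 0.499] 440.6039394733156 -0.03907939157926317
wrist [0.139 0.536 0.382] 337.3322489664834 -0.06155190656122145
```

View pics/scene0.png

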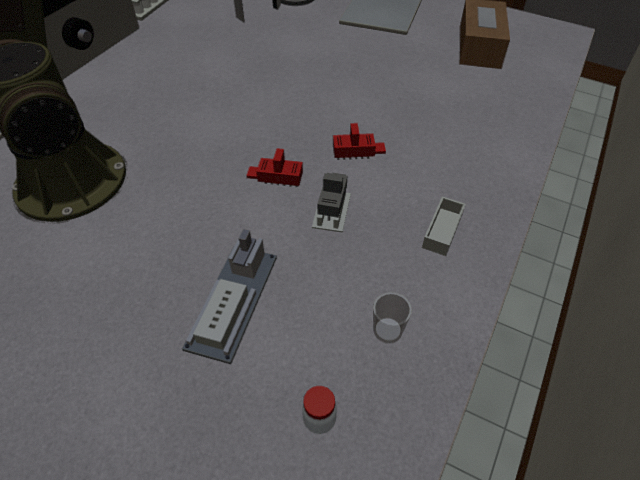

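View pics/side0.png

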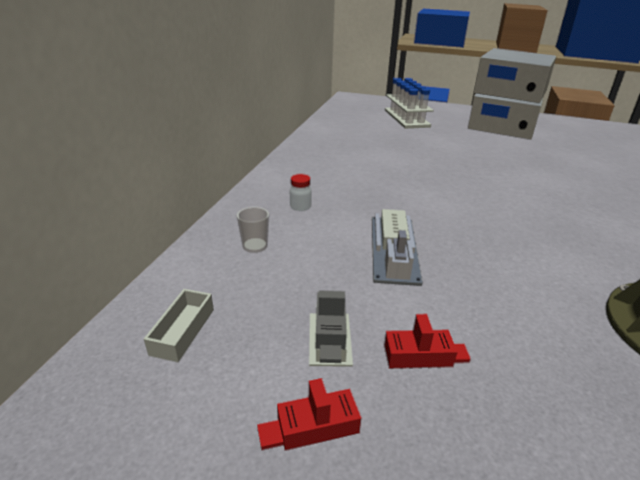

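Scene: the dock runs from (208,350) to (260,260) with the bolt at its far end (245,245). The grey module is on its stand at (333,200) and the red look-alikes are at (280,170) and (355,145). Side: module at (331,325), ear towards the camera; dock at (396,250). Next I'll zoom in on the module and dock.

```bash
python3 - <<'E'
import cv2,numpy as np
s=cv2.imread("pics/scene0.png"); d=cv2.imread("pics/side0.png")
def c(im,x,y,w,h): return cv2.resize(im[y:y+h,x:x+w],(400,300),interpolation=cv2.INTER_CUBIC)
a=np.vstack([np.hstack([c(s,170,228,180,135),c(s,290,160,100,75)]),np.hstack([c(d,345,200,120,90),c(d,280,280,120,90)])])
a=np.clip(a.astype(float)*1.5,0,255).astype('uint8')
cv2.imwrite("pics/z.png",a)
E
```

```text
(no output)
```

View pics/z.png

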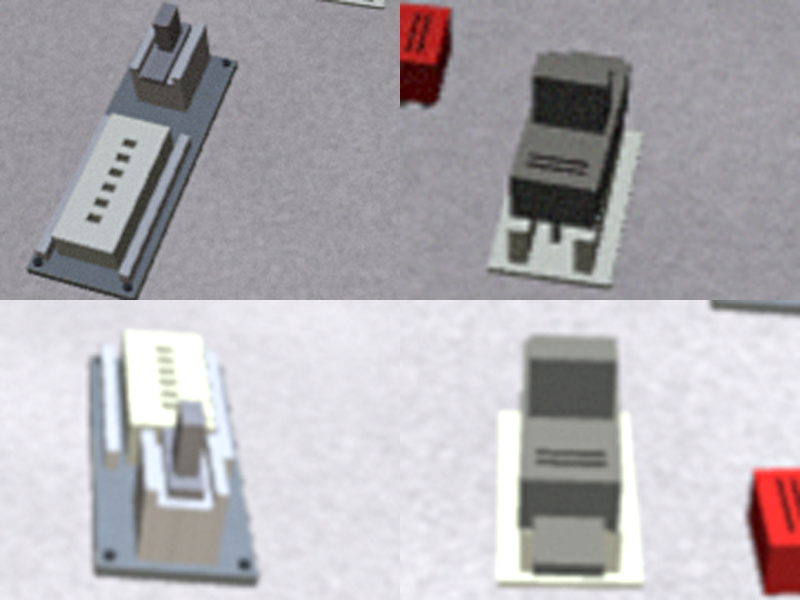

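View pics/wrist0.png

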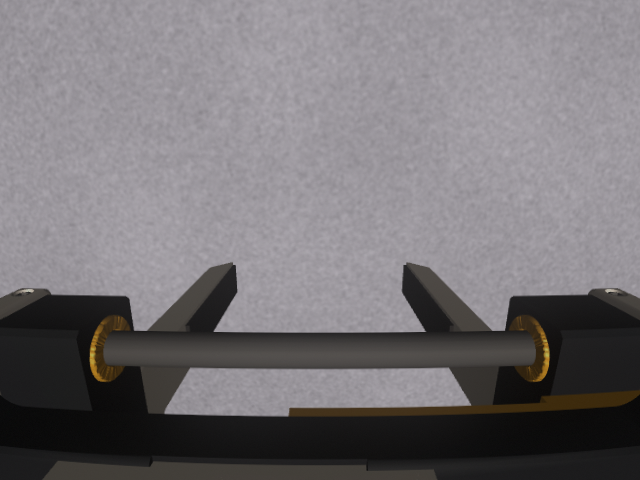

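The zoom shows the dock plate corners, the six slots, the knob, and the module's fin and ear clearly. The wrist view shows only bare table and the fingers. I'll cast rays to get rough poses.

```bash
python3 - <<'E'
from h import *
import pickle
S=pickle.load(open("scene0.pkl","rb"));D=pickle.load(open("side0.pkl","rb"))
c1=lambda x,y:(170+x*.45,228+y*.45); c2=lambda x,y:(290+x/4,160+y/4)
c3=lambda x,y:(345+x*.3,200+y*.3); c4=lambda x,y:(280+x*.3,280+y*.3)
def P(n,M,c,x,y,z): print(n,onz(M,*c(x,y),z).round(4)[:2])
P("plate --",S,c1,28,268,.01);P("plate +-",S,c1,136,297,.01);P("plate ++",S,c1,238,63,.01)
P("slot1",S,c1,93,217,.04);P("slot6",S,c1,129,143,.04)
P("side slot1",D,c3,164,51,.04);P("side slot5",D,c3,169,94,.04)
P("side plate -+",D,c3,95,270,.01);P("side plate ++",D,c3,257,276,.01)
P("knob top",S,c1,172,8,.0935);P("knob side",D,c3,191,106,.0935)
P("stand --",S,c2,88,270,.003);P("stand +-",S,c2,210,285,.003);P("stand ++",S,c2,240,132,.003)
P("side stand -+?",D,c4,97,282,.003);P("side stand ++",D,c4,243,282,.003)
P("fin top front L",S,c2,135,75,.094);P("fin R",S,c2,210,82,.094)
P("side fin L",D,c4,128,59,.094);P("side fin R",D,c4,215,59,.094);P("side hous L",D,c4,121,180,.06);P("hous R",D,c4,220,180,.06)
P("ear L",D,c4,134,267-300+0+300,.038)
for n,p in(("jar",(319,402,.075)),("beaker",(391,307,.075))): print(n,onz(S,*p))
E
```

```text
plate -- [ 0.4907 -0.2122]
plate +- [ 0.5771 -0.1927]
plate ++ [0.5305 0.0312]
slot1 [ 0.5232 -0.1637]
slot6 [ 0.5091 -0.0959]
side slot1 [ 0.5234 -0.1624]
side slot5 [ 0.5121 -0.1095]
side plate -+ [0.5265 0.0396]
side plate ++ [0.4411 0.0166]
knob top [0.4924 0.0025]
knob side [ 0.4915 -0.0091]
stand -- [0.5518 0.1324]
stand +- [0.6115 0.1527]
stand ++ [0.5773 0.2575]
side stand -+? [0.5788 0.2568]
side stand ++ [0.5179 0.2371]
fin top front L [0.5502 0.1865]
fin R [0.585  0.1995]
side fin L [0.5803 0.2125]
side fin R [0.545  0.2007]
side hous L [0.5713 0.2493]
hous R [0.5318 0.2364]
ear L [0.5576 0.2742]
jar [ 0.75055616 -0.2060022   0.075     ]
beaker [ 0.77949015 -0.0101314   0.075     ]
```

```bash
cat >> h.py <<'E'
from scipy.spatial.transform import Rotation as Rt
def tool():
    o=ctrl.get_obs(); return np.array(o["ee_pos"]),Rt.from_euler("xyz",o["eef_rot"]).as_matrix(),o
def delta(p,yaw=None):
    x,R,o=tool(); print("ee",x.round(4),o["eef_rot"].__class__ and np.round(o["eef_rot"],4),"tool shift",(R.T@(np.array(p)-x)).round(4))
    if yaw is not None: print("turn",Rt.from_matrix(R.T@Rt.from_euler("xyz",[np.pi,0,yaw]).as_matrix()).as_rotvec().round(4))
E
python3 - <<'E'
from h import *
x,R,o=tool(); M=model("wrist")
c=-M[2].T@M[3]; print("cam in tool",R.T@(c-x),"axis",R.T@M[2][2],"xdir",R.T@M[2][0])
print("tcp px",proj(M,x)); delta([.565,.05,.24],-2.85)
E
```

```text
cam in tool [ 0.06708628 -0.00049371 -0.1773622 ] axis [-2.32642596e-01  5.79969804e-05  9.72562296e-01] xdir [1.54443393e-03 9.99998759e-01 3.09804536e-04]
tcp px [319.93057406 279.49494031]
ee [0.2018 0.5114 0.205 ] [-3.1408 -0.      2.7658] tool shift [-0.5072 -0.296  -0.0347]
turn [-8.000e-04 -3.000e-04 -6.674e-01]
```

Request:
jog_arm --pt "-0.038 -0.018 -0.003 0 0 0 1" --pt "-0.038 -0.018 -0.003 0 0 0 1" --pt "-0.038 -0.018 -0.003 0 0 0 1" --pt "-0.038 -0.018 -0.003 0 0 0 1" --pt "-0.038 -0.018 -0.003 0 0 0 1"

```text
time_s: 0.65
ee_pos: [0.3464, 0.3567, 0.2205]
eef_rot: [-3.141, -0.0, 2.766]
force: [-0.1, 0.5, -0.6]
grip_width: 0.0938
grip_force: 0.0
```

Request:
jog_arm --pt "-0.038 -0.018 -0.003 0 0 0 1" --pt "-0.038 -0.018 -0.003 0 0 0 1" --pt "-0.038 -0.018 -0.003 0 0 0 1" --pt "-0.038 -0.018 -0.003 0 0 0 1" --pt "-0.038 -0.018 -0.003 0 0 0 1"

```text
time_s: 1.15
ee_pos: [0.4902, 0.2032, 0.2355]
eef_rot: [-3.142, -0.0, 2.766]
force: [-0.4, 0.4, 0.1]
grip_width: 0.0941
grip_force: 0.0
```

Request:
jog_arm --pt "-0.038 -0.018 -0.003 0 0 0 1" --pt "-0.038 -0.018 -0.003 0 0 0 1" --pt "-0.038 -0.018 -0.003 0 0 0 1" --pt "-0.038 -0.018 -0.003 0 0 0 1" --pt "-0.038 -0.018 -0.003 0 0 0 1"

```text
time_s: 1.65
ee_pos: [0.6339, 0.0498, 0.2503]
eef_rot: [-3.141, -0.0, 2.766]
force: [-0.2, 0.6, 0.3]
grip_width: 0.094
grip_force: 0.0
```

Request:
jog_arm --pt "0 0 0 0 0 -0.14 1" --pt "0 0 0 0 0 -0.14 1" --pt "0 0 0 0 0 -0.14 1" --pt "0 0 0 0 0 -0.14 1" --pt "0 0 0 0 0 -0.14 1"

```text
time_s: 2.15
ee_pos: [0.6329, 0.0512, 0.2501]
eef_rot: [3.141, -0.001, -2.812]
force: [0.1, -0.0, -0.1]
grip_width: 0.0938
grip_force: 0.0
```

```bash
python3 - <<'E'
from h import *
import pickle
delta([.565,.2,.24],-2.82)
M,im=snap("wrist","pics/w1.png"); pickle.dump(M,open("w1.pkl","wb"))
E
```

```text
ee [0.6329 0.0512 0.2501] [ 3.1414e+00 -7.0000e-04 -2.8117e+00] tool shift [0.016  0.1628 0.0101]
turn [ 0.0002 -0.0007  0.0083]
```

View pics/w1.png

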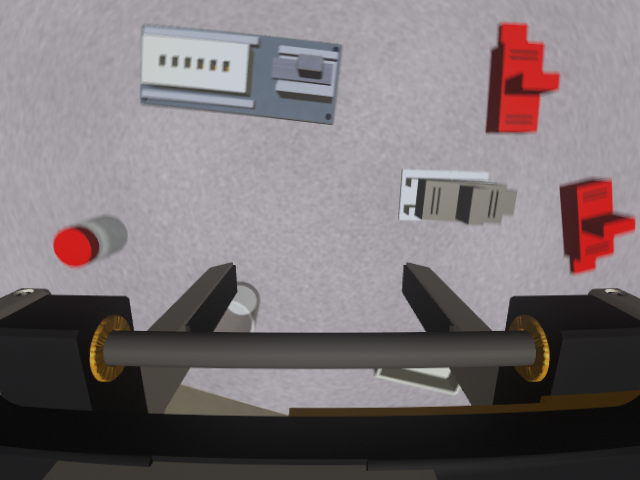

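The wrist view shows the dock at top left (slots along row 62, x 162–227; knob at (311,65)), the module at (455,200) and the reds at the right. I'll measure these and view a zoom.

```bash
python3 - <<'E'
from h import *
import pickle
M=pickle.load(open("w1.pkl","rb")); im=cv2.imread("pics/w1.png"); g=cv2.cvtColor(im,6)
# slots
sub=cv2.resize(g[45:80,145:245],None,fx=4,fy=4,interpolation=cv2.INTER_CUBIC)
n,l,s,c=cv2.connectedComponentsWithStats((sub<110).astype(np.uint8))
for i in range(1,n):
    if 80<s[i,4]<1500:
        u,v=145+(c[i]+.5)/4-.5; v=45+(c[i,1]+.5)/4-.5; u=145+(c[i,0]+.5)/4-.5
        print("slot",s[i],round(u,2),round(v,2),onz(M,u,v,.04).round(4)[:2])
z=lambda x,y,w,h:cv2.resize(im[y:y+h,x:x+w],(800,300),interpolation=cv2.INTER_CUBIC)
cv2.imwrite("pics/z1.png",np.vstack([z(130,20,220,82),z(390,155,160,60+15)]))
E
```

```text
slot [ 61  45  19  33 555] 161.97 59.78 [ 0.5263 -0.1655]
slot [111  50  18  33 552] 174.49 61.03 [ 0.5234 -0.1519]
slot [162  53  19  35 556] 187.21 62.02 [ 0.5202 -0.1383]
slot [212  58  20  35 564] 199.85 63.11 [ 0.5171 -0.1248]
slot [263  62  20  36 571] 212.61 64.32 [ 0.514  -0.1112]
slot [315  67  19  36 556] 225.36 65.32 [ 0.5107 -0.0977]
```

View pics/z1.png

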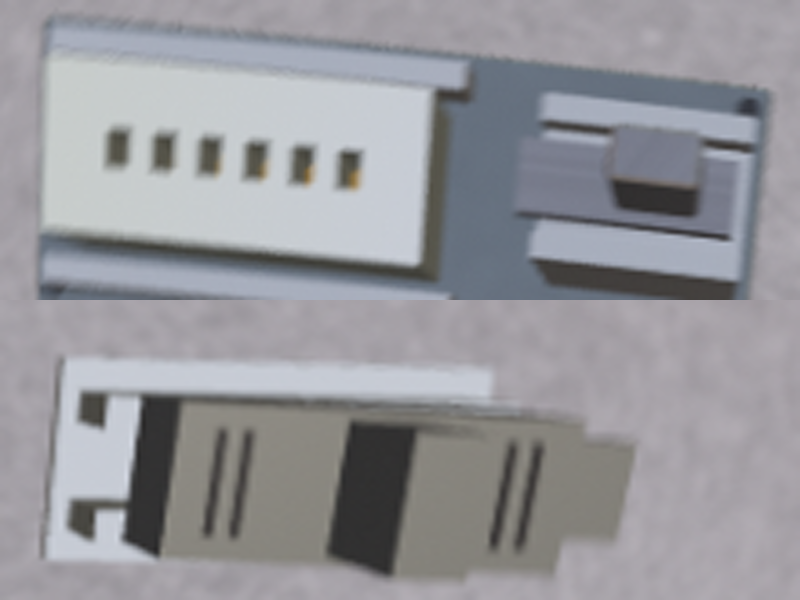

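```bash
python3 - <<'E'
from h import *
import pickle
M=pickle.load(open("w1.pkl","rb"))
c=lambda x,y:(390+(x+.5)/5-.5,155+(y-300+.5)/4-.5); d=lambda x,y:(130+x/3.636,20+y/3.659)
A=onz(M,*c(415,430),.094);B=onz(M,*c(393,577),.094);v=A-B
print("fin edge",A,B,np.linalg.norm(v),np.arctan2(-v[1],-v[0]))
a=onz(M,*c(350,422),.06);b=onz(M,*c(328,555),.06);w=a-b;print("base edge",a,b,np.linalg.norm(w),np.arctan2(-w[1],-w[0]))
a=onz(M,*c(180,402),.06);b=onz(M,*c(160,557),.06);w=a-b;print("house edge",a,b,np.linalg.norm(w),np.arctan2(-w[1],-w[0]))
for n,p,z in(("plate",(50,15),.01),("plate",(770,92),.01),("strip",(45,52),.04),("strip",(435,90),.04),("strip",(422,265),.04),("strip",(42,232),.04),("knobtop",(615,125),.0935),("k",(702,130),.0935),("k",(700,190),.0935),("k",(612,180),.0935),("tip",(518,140),.0575),("tip",(515,213),.0575)):
    print(n,onz(M,*d(*p),z).round(4))
E
```

```text
fin edge [0.54697475 0.18292143 0.094     ] [0.58252188 0.19428475 0.094     ] 0.03731921445802733 0.30940253462848527
base edge [0.54755556 0.18395235 0.06      ] [0.5830164 0.1944399 0.06     ] 0.036979180274594944 0.28755315303071266
house edge [0.55509472 0.14627609 0.06      ] [0.59600561 0.15872127 0.06      ] 0.04276194211880243 0.29530739702011205
plate [ 0.4914 -0.2114  0.01  ]
plate [0.4426 0.0127 0.01  ]
strip [ 0.5074 -0.193   0.04  ]
strip [ 0.4826 -0.0789  0.04  ]
strip [ 0.5304 -0.0684  0.04  ]
strip [ 0.5568 -0.1814  0.04  ]
knobtop [ 0.4881 -0.0184  0.0935]
k [0.4821 0.0028 0.0935]
k [0.4957 0.007  0.0935]
k [ 0.5007 -0.0149  0.0935]
tip [ 0.4917 -0.048   0.0575]
tip [ 0.5104 -0.0429  0.0575]
```

Request:
jog_arm --pt "0.004 0.032 0 0 0 0 1" --pt "0.004 0.032 0 0 0 0 1" --pt "0.004 0.032 0 0 0 0 1" --pt "0.003 0.032 0 0 0 0 1" --pt "0.003 0.033 0 0 0 0.025 1"

```text
time_s: 2.7
ee_pos: [0.5639, 0.1991, 0.2503]
eef_rot: [3.142, -0.0, -2.846]
force: [-0.1, 0.4, -0.4]
grip_width: 0.0941
grip_force: 0.0
```

Request:
jog_arm --pt "0 0 0.03 0 0 0 1" --pt "0 0 0.03 0 0 0 1" --pt "0 0 0.03 0 0 0 1" --pt "0 0 0.025 0 0 0 1" --pt "0 0 0.02 0 0 0 1"

```text
time_s: 3.2
ee_pos: [0.5641, 0.198, 0.1136]
eef_rot: [3.142, -0.002, -2.845]
force: [0.7, -0.4, 1.1]
grip_width: 0.0941
grip_force: 0.0
```

```bash
python3 - <<'E'
from h import *
import pickle
delta([.5635,.198,.067],-2.837)
M,im=snap("wrist","pics/w2.png"); pickle.dump(M,open("w2.pkl","wb"))
E
```

```text
ee [0.5641 0.198  0.1136] [ 3.1415e+00 -1.7000e-03 -2.8455e+00] tool shift [0.0005 0.0001 0.0466]
turn [ 0.0001 -0.0017 -0.0085]
```

View pics/w2.png

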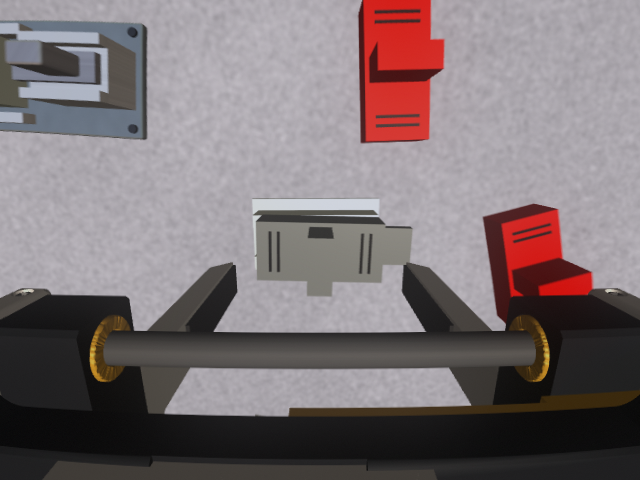

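The fin sits centred between the fingers (columns 307–332, +x end at row 296), and the housing edge runs (257,280)–(383,283).

```bash
python3 - <<'E'
from h import *
import pickle
M=pickle.load(open("w2.pkl","rb")); x,R,o=tool()
def P(u,v,z): return R.T@(onz(M,u,v,z)-x)
for n,p in dict(hA=(257,280,.06),hB=(383,283,.06),tA=(257,221,.06),tB=(385,225,.06),fA=(307,296,.094),fB=(332,296,.094),ft=(308,238,.094),ft2=(332,238,.094),e=(411,228,.038),e2=(411,264,.038)).items(): print(n,P(*p).round(4))
E
```

```text
hA [-0.0218 -0.0455  0.0505]
hB [-0.024   0.0464  0.0505]
tA [ 0.0219 -0.0437  0.0507]
tB [0.0192 0.0458 0.0507]
fA [-0.0193 -0.0079  0.0165]
fB [-0.0193  0.0078  0.0165]
ft [ 0.0182 -0.007   0.0167]
ft2 [0.0182 0.0074 0.0167]
e [0.0124 0.0704 0.0727]
e2 [-0.0167  0.0723  0.0725]
```

Request:
jog_arm --pt "0 0 0.016 0 0 0.026 1" --pt "0 0 0.016 0 0 0 1" --pt "0 0 0.014 0 0 0 1" --pt "0 0 0 0 0 0 0" --pt "0 0 0 0 0 0 -1" --squeeze 30

```text
time_s: 3.75
ee_pos: [0.5648, 0.1982, 0.0699]
eef_rot: [3.142, 0.0, -2.869]
force: [0.6, 0.7, -0.0]
grip_width: 0.0815
grip_force: 0.0
```

Request:
jog_arm --pt "0 0 0 0 0 0 -1" --pt "0 0 0 0 0 0 -1" --pt "0 0 0 0 0 0 -1" --pt "0 0 0 0 0 0 -1" --pt "0 0 0 0 0 0 -1"

```text
time_s: 4.25
ee_pos: [0.5647, 0.1981, 0.0696]
eef_rot: [-3.142, 0.0, -2.868]
force: [1.0, 0.5, 0.1]
grip_width: 0.0411
grip_force: 0.0
```

Request:
jog_arm --pt "0 0 0.002 0 0 0 -1" --pt "0 0 0 0 0 0 -1" --pt "0 0 0 0 0 0 -1" --pt "0 0 0 0 0 0 -1" --pt "0 0 0 0 0 0 -1"

```text
time_s: 4.75
ee_pos: [0.5646, 0.1981, 0.0674]
eef_rot: [3.142, -0.0, -2.868]
force: [-0.7, -0.2, -1.2]
grip_width: 0.0158
grip_force: 30.0
```

Request:
jog_arm --pt "0 0 0 0 0 0 -1" --pt "0 0 -0.005 0 0 0 -1" --pt "0 0 -0.01 0 0 0 -1" --pt "0 0 -0.02 0 0 0 -1" --pt "0 0 -0.03 0 0 0 -1"

```text
time_s: 5.25
ee_pos: [0.564, 0.1979, 0.1327]
eef_rot: [-3.141, -0.002, -2.868]
force: [0.7, 0.4, -2.4]
grip_width: 0.0157
grip_force: 30.0
```

Request:
jog_arm --pt "0 -0.015 -0.03 0 0 0 -1" --pt "0.004 -0.032 -0.03 0 0 0 -1" --pt "0.004 -0.034 -0.007 0 0 0 -1" --pt "0.004 -0.034 0 0 0 0 -1" --pt "0.004 -0.034 0 0 0 0 -1"

```text
time_s: 5.75
ee_pos: [0.5895, 0.049, 0.2008]
eef_rot: [-3.141, 0.001, -2.868]
force: [0.4, 0.4, -2.2]
grip_width: 0.0162
grip_force: 30.0
```

Request:
jog_arm --pt "0.004 -0.034 0 0 0 0 -1" --pt "0.004 -0.034 0 0 0 0 -1" --pt "0.004 -0.034 0 0 0 0 -1" --pt "0.003 -0.034 0 0 0 0 -1" --pt "0 -0.024 0 0 0 0.056 -1"

```text
time_s: 6.25
ee_pos: [0.6181, -0.11, 0.2004]
eef_rot: [-3.141, 0.0, -2.926]
force: [1.1, 0.3, -1.9]
grip_width: 0.016
grip_force: 30.0
```

Request:
jog_arm --pt "0 0 0 0 0 0 -1" --pt "0 0 0 0 0 0 -1"

```text
time_s: 6.45
ee_pos: [0.618, -0.1079, 0.1999]
eef_rot: [3.142, 0.0, -2.925]
force: [0.4, 0.3, -3.1]
grip_width: 0.0159
grip_force: 30.0
```

```bash
python3 - <<'E'
from h import *
import pickle
delta([.617,-.108,.2],-2.924); print(ctrl.get_obs()["force"])
M,im=snap("wrist","pics/w3.png"); pickle.dump(M,open("w3.pkl","wb"))
print(proj(M,[.52,-.13,.04]))
E
```

```text
ee [ 0.618  -0.1079  0.1999] [ 3.1415e+00  1.0000e-04 -2.9245e+00] tool shift [ 0.001   0.0001 -0.0001]
turn [ 0.0001  0.0001 -0.0005]
[ 0.36201659  0.30860241 -3.11293934]
[319.14055035 120.82168724]
```

View pics/w3.png

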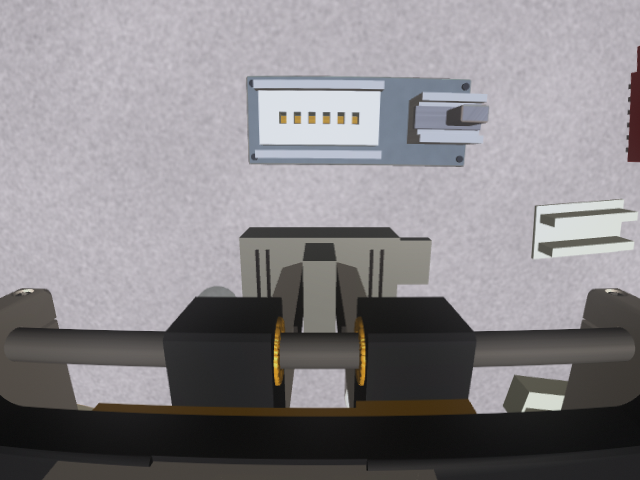

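The module is held upright (fin at columns 303–336), with the dock ahead. The six slots show orange at row 118, columns 283–356.

```bash
python3 - <<'E'
from h import *
import pickle
M=pickle.load(open("w3.pkl","rb")); im=cv2.imread("pics/w3.png"); x,R,o=tool()
sub=cv2.resize(im[105:132,270:372,0],None,fx=8,fy=8,interpolation=cv2.INTER_CUBIC)
n,l,s,c=cv2.connectedComponentsWithStats((sub<130).astype(np.uint8)); P=[]
for i in range(1,n):
    if s[i,4]>500:
        u=270+(s[i,0]+s[i,2]/2)/8-.5; v=105+(s[i,1]+s[i,3]/2)/8-.5
        P.append(onz(M,u,v,.04)); print(s[i]/8,round(u,2),round(v,2),P[-1].round(4))
P=np.array(P); C=P.mean(0); w=P[-1]-P[0]; print("centre",C,"yaw",np.arctan2(-w[0],w[1]),np.linalg.norm(w[:2]))
g=im[:,:,0].astype(int)
print("housing row 235..", [ (r,np.where(g[r,200:440]<0)[0][:1]) for r in ()])
for r,a,b,z in((252,292,350,None),): print(im[r,292:350,1])
def q(u,v,z): return (R.T@(onz(M,u,v,z)-x)).round(4)
for n,p in dict(plateA=(248,76,.01),plateB=(470,80,.01),k1=(461,105,.0935),k2=(488,106,.0935),k3=(488,122,.0935),k4=(461,121,.0935)).items(): print(n,onz(M,*p).round(4))
print("house top",q(240,237,.1925),q(399,238,.1925),q(240,296,.1925),"tip?",q(303,262,.2265),q(336,262,.2265))
delta([C[0],C[1],.12],-2.924)
E
```

```text
[  9.25   7.     7.    11.5  608.25] 282.25 117.25 [ 0.5244 -0.1651  0.04  ]
[ 24.125   7.125   6.5    11.5   588.375] 296.88 117.38 [ 0.5215 -0.1515  0.04  ]
[ 38.75    7.125   6.5    11.5   578.625] 311.5 117.38 [ 0.5185 -0.1378  0.04  ]
[ 53.125   7.25    6.625  11.5   596.375] 325.94 117.5 [ 0.5156 -0.1243  0.04  ]
[ 67.75    7.375   6.625  11.5   574.625] 340.56 117.62 [ 0.5127 -0.1107  0.04  ]
[ 82.25    7.625   6.75   11.625 585.625] 355.12 117.94 [ 0.5099 -0.097   0.04  ]
centre [ 0.51707666 -0.13107049  0.04      ] yaw 0.20945300972018194 0.06963350685622301
housing row 235.. []
[135 135 134 134 135 135 135 135 134 135 135 116  65  53  53  52  54  53
  53  52  52  52  53  52  53  52  53  53  53  53  52  52  53  52  53  52
  52  52  52  53  53  53  68 110 136 137 136 138 138 138 137 138 137 138
 137 138 137 137]
plateA [ 0.4894 -0.2112  0.01  ]
plateB [0.4421 0.0122 0.01  ]
k1 [ 0.4873 -0.02    0.0935]
k2 [0.4827 0.002  0.0935]
k3 [0.4946 0.0058 0.0935]
k4 [ 0.4992 -0.0164  0.0935]
house top [ 0.023  -0.0457  0.0074] [0.0225 0.0442 0.0074] [-0.0129 -0.0477  0.0074] tip? [ 0.0192 -0.0085 -0.0266] [ 0.0192  0.007  -0.0266]
ee [ 0.618  -0.1072  0.1999] [ 3.1415e+00  2.0000e-04 -2.9235e+00] tool shift [ 0.1037 -0.0014  0.0799]
turn [0.0001 0.0002 0.0005]
```

Request:
jog_arm --pt "0.03 0 0 0 0 0 -1" --pt "0.04 0 0 0 0 0 -1" --pt "0.034 -0.001 0 0 0 0.009 -1" --pt "0 0 0.02 0 0 0 -1" --pt "0 0 0.03 0 0 0 -1"

```text
time_s: 7.0
ee_pos: [0.5172, -0.1306, 0.1513]
eef_rot: [-3.139, 0.004, -2.932]
force: [0.5, -0.1, -2.7]
grip_width: 0.0157
grip_force: 30.0
```

Request:
jog_arm --pt "0 0 0.02 0 0 0 -1" --pt "0 0 0.015 0 0 0 -1" --pt "0 0 0.005 0 0 0 -1" --pt "0 0 0 0 0 0 -1" --pt "0 0 0 0 0 0 -1"

```text
time_s: 7.5
ee_pos: [0.5173, -0.1309, 0.1104]
eef_rot: [-3.141, 0.001, -2.933]
force: [0.3, -0.4, -2.0]
grip_width: 0.016
grip_force: 30.0
```

```bash
python3 - <<'E'
from h import *
import pickle
delta([.5171-.0002,-.1311+.0007,.107],-2.9326); print(ctrl.get_obs()["force"])
Ms,a=snap("side","pics/s4.png"); Mc,b=snap("scene","pics/c4.png"); pickle.dump((Ms,Mc),open("m4.pkl","wb"))
z=lambda im,x,y,w,h:cv2.resize(im[y:y+h,x:x+w,::-1],(400,600),interpolation=cv2.INTER_CUBIC)
cv2.imwrite("pics/z4.png",np.clip(np.hstack([z(a,355,170,80,120),z(b,180,220,100,150)])*1.4,0,255))
E
```

```text
ee [ 0.5173 -0.1309  0.1104] [-3.1409e+00  1.2000e-03 -2.9326e+00] tool shift [0.0003 0.0006 0.0034]
turn [-0.0006  0.0012  0.    ]
[ 0.30356152 -0.42968512 -2.04232382][ WARN:0@1.337] global loadsave.cpp:1063 imwrite_ Unsupported depth image for selected encoder is fallbacked to CV_8U.
```

View pics/z4.png

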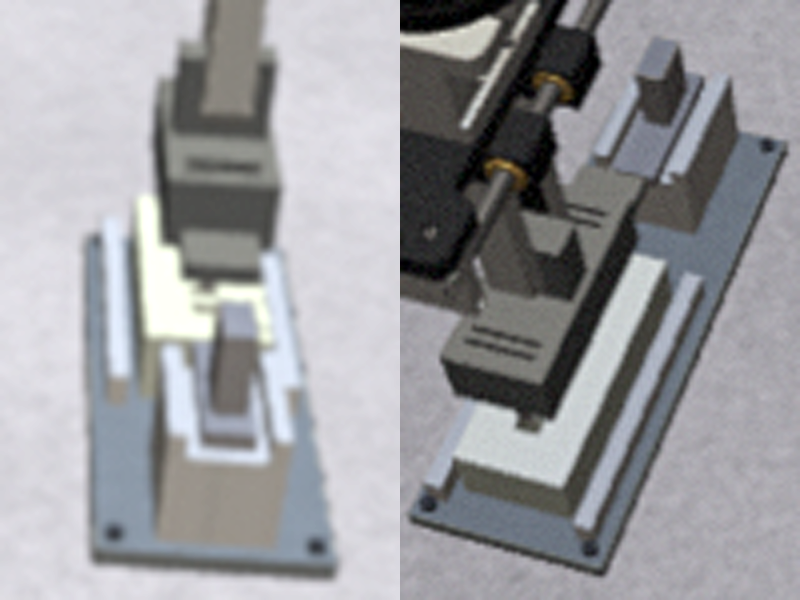

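Request:
jog_arm --pt "0 0.0005 0.003 0 0 0 -1" --pt "0 0 0.003 0 0 0 -1" --pt "0 0 0.002 0 0 0 -1" --pt "0 0 0.001 0 0 0 -1" --pt "0 0 0 0 0 0 -1"

```text
time_s: 8.1
ee_pos: [0.5166, -0.1307, 0.1003]
eef_rot: [3.141, -0.0, -2.933]
force: [0.7, 0.4, -1.6]
grip_width: 0.016
grip_force: 30.0
```

Request:
jog_arm --pt "0 0 0.001 0 0 0 -1" --pt "0 0 0 0 0 0 -1"

```text
time_s: 8.3
ee_pos: [0.5167, -0.1307, 0.0994]
eef_rot: [-3.142, -0.0, -2.933]
force: [0.0, 0.4, -1.9]
grip_width: 0.0159
grip_force: 30.0
```

Request:
jog_arm --pt "0 0 0.001 0 0 0 -1" --pt "0 0 0 0 0 0 -1"

```text
time_s: 8.5
ee_pos: [0.5167, -0.1306, 0.0984]
eef_rot: [3.142, -0.0, -2.933]
force: [0.5, -0.2, -2.3]
grip_width: 0.0158
grip_force: 30.0
```

Request:
jog_arm --pt "0 0 0.001 0 0 0 -1" --pt "0 0 0.001 0 0 0 -1" --pt "0 0 0.001 0 0 0 -1" --pt "0 0 0.001 0 0 0 -1" --pt "0 0 0 0 0 0 -1"

```text
time_s: 9.0
ee_pos: [0.5166, -0.1306, 0.0943]
eef_rot: [3.141, -0.0, -2.933]
force: [-0.0, 0.4, -2.9]
grip_width: 0.0154
grip_force: 30.0
```

Request:
jog_arm --pt "0 0 0.002 0 0 0 -1" --pt "0 0 0.002 0 0 0 -1" --pt "0 0 0.002 0 0 0 -1" --pt "0 0 0.002 0 0 0 -1" --pt "0 0 0 0 0 0 -1"

```text
time_s: 9.5
ee_pos: [0.5166, -0.1306, 0.0861]
eef_rot: [3.141, -0.0, -2.933]
force: [-0.4, -0.5, -1.9]
grip_width: 0.0158
grip_force: 30.0
```

Request:
jog_arm --pt "0 0 0.001 0 0 0 -1" --pt "0 0 0.001 0 0 0 -1" --pt "0 0 0.001 0 0 0 -1" --pt "0 0 0.001 0 0 0 -1" --pt "0 0 0 0 0 0 -1"

```text
time_s: 10.0
ee_pos: [0.5168, -0.1307, 0.0826]
eef_rot: [-3.141, 0.0, -2.933]
force: [-0.5, -0.2, 3.5]
grip_width: 0.016
grip_force: 30.0
```

Now on the contact bar (about 6 N net).

Request:
jog_arm --pt "0 0 0.001 0 0 0 -1" --pt "0 0 0.001 0 0 0 -1" --pt "0 0 0.001 0 0 0 -1" --pt "0 0 0.001 0 0 0 -1" --pt "0 0 0 0 0 0 -1"

```text
time_s: 10.5
ee_pos: [0.5168, -0.1307, 0.0783]
eef_rot: [-3.142, 0.0, -2.933]
force: [0.2, 0.5, 2.4]
grip_width: 0.0156
grip_force: 30.0
```

Request:
jog_arm --pt "0 0 0.0005 0 0 0 -1" --pt "0 0 0.0005 0 0 0 -1" --pt "0 0 0 0 0 0 -1"

```text
time_s: 10.8
ee_pos: [0.5168, -0.1307, 0.0774]
eef_rot: [-3.142, 0.0, -2.933]
force: [-0.0, -0.7, 3.6]
grip_width: 0.0163
grip_force: 30.0
```

Request:
jog_arm --pt "0 0 0.0005 0 0 0 -1" --pt "0 0 0 0 0 0 -1"

```text
time_s: 11.0
ee_pos: [0.5168, -0.1307, 0.0773]
eef_rot: [-3.141, 0.0, -2.933]
force: [-1.3, 0.6, 7.8]
grip_width: 0.0161
grip_force: 30.0
```

Request:
jog_arm --pt "0 0 0.0003 0 0 0 -1" --pt "0 0 0 0 0 0 -1"

```text
time_s: 11.2
ee_pos: [0.5168, -0.1307, 0.0773]
eef_rot: [-3.141, 0.0, -2.933]
force: [-3.2, 1.0, 11.9]
grip_width: 0.0158
grip_force: 30.0
```

Request:
jog_arm --pt "0 0 -0.0006 0 0 0 -1" --pt "0 0 0 0 0 0 1" --pt "0 0 0 0 0 0 1" --pt "0 0 0 0 0 0 1" --pt "0 0 0 0 0 0 1"

```text
time_s: 11.7
ee_pos: [0.5166, -0.1306, 0.077]
eef_rot: [3.141, -0.0, -2.933]
force: [0.3, 0.1, -0.8]
grip_width: 0.0442
grip_force: 0.0
```

Request:
jog_arm --pt "0 0 0 0 0 0 1" --pt "0 0 -0.005 0 0 0 1" --pt "0 0 -0.015 0 0 0 1" --pt "0 0 -0.02 0 0 0 1" --pt "0 0 -0.025 0 0 0 1"

```text
time_s: 12.2
ee_pos: [0.5164, -0.1306, 0.1428]
eef_rot: [3.141, -0.001, -2.933]
force: [0.7, 0.1, 0.3]
grip_width: 0.0847
grip_force: 0.0
```

Request:
jog_arm --pt "0 0.025 0 0 0 0 1" --pt "0 0.035 0 0 0 0 1" --pt "0 0.035 0 0 0 0 1" --pt "-0.001 0.025 0 0 0 0 1" --pt "0 0.006 0 0 0 0 1"

```text
time_s: 12.7
ee_pos: [0.4913, -0.0054, 0.1428]
eef_rot: [3.142, 0.001, -2.931]
force: [1.1, -1.3, 0.1]
grip_width: 0.0939
grip_force: 0.0
```

```bash
python3 - <<'E'
from h import *
import pickle
delta([.491,-.0065,.066],-2.9326)
M,im=snap("wrist","pics/w5.png"); pickle.dump(M,open("w5.pkl","wb")); Mc,b=snap("scene","pics/c5.png")
z=lambda im,x,y,w,h:cv2.resize(im[y:y+h,x:x+w,::-1],(400,600),interpolation=cv2.INTER_CUBIC)
cv2.imwrite("pics/z5.png",np.hstack([z(im,220,90,200,300),z(b,180,220,100,150)]))
E
```

```text
ee [ 0.4913 -0.0054  0.1428] [ 3.1416e+00  5.0000e-04 -2.9313e+00] tool shift [ 0.0006 -0.0011  0.0768]
turn [0.     0.0005 0.0013]
```

View pics/z5.png

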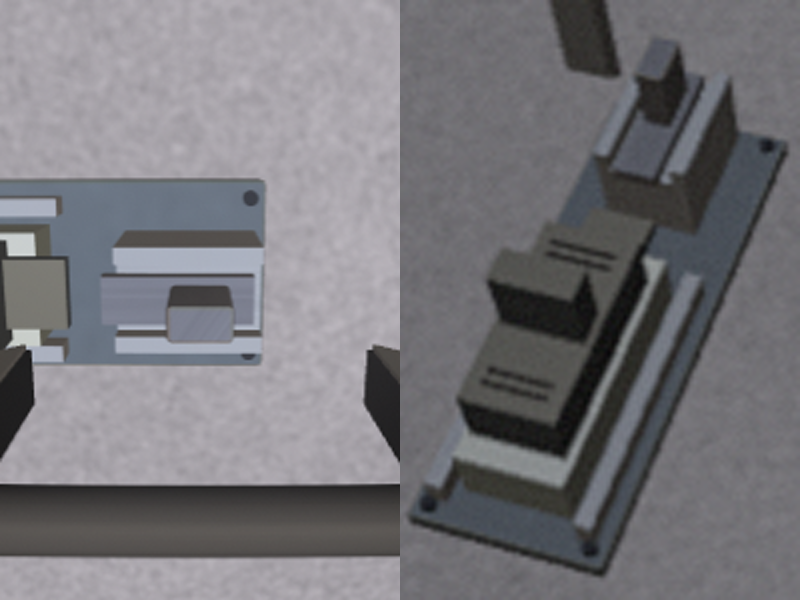

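The module is seated in the strip and the knob is centred between the fingers (column 320). Lowering and closing on it.

Request:
jog_arm --pt "0 0 0.02 0 0 0 1" --pt "0 0 0.025 0 0 0 1" --pt "0 0 0.02 0 0 0 0.5" --pt "0 0 0.01 0 0 0 0" --pt "0 0 0 0 0 0 -1" --squeeze 15

```text
time_s: 13.3
ee_pos: [0.4913, -0.0079, 0.0663]
eef_rot: [3.141, -0.002, -2.934]
force: [-0.3, 0.1, 0.5]
grip_width: 0.0732
grip_force: 0.0
```

Request:
jog_arm --pt "0 0 0 0 0 0 -1" --pt "0 0 0 0 0 0 -1" --pt "0 0 0 0 0 0 -1" --pt "0 0 0 0 0 0 -1" --pt "0 0 0 0 0 0 -1"

```text
time_s: 13.8
ee_pos: [0.4918, -0.0072, 0.0675]
eef_rot: [-3.141, 0.0, -2.933]
force: [-0.2, 0.1, -0.7]
grip_width: 0.0334
grip_force: 0.0
```

Request:
jog_arm --pt "0 0 0 0 0 0 -1" --pt "0 0 0 0 0 0 -1" --pt "0 0 0 0 0 0 -1"

```text
time_s: 14.1
ee_pos: [0.4917, -0.007, 0.0674]
eef_rot: [3.141, 0.0, -2.933]
force: [-1.5, 2.6, 3.0]
grip_width: 0.0237
grip_force: 15.0
```

Request:
jog_arm --pt "0 -0.003 0 0 0 0 -1" --pt "0 -0.006 0 0 0 0 -1" --pt "0 -0.006 0 0 0 0 -1" --pt "0 -0.006 0 0 0 0 -1" --pt "0 -0.003 0 0 0 0 -1"

```text
time_s: 14.6
ee_pos: [0.4969, -0.0314, 0.0673]
eef_rot: [-3.141, 0.0, -2.934]
force: [-1.5, 3.0, 5.2]
grip_width: 0.0238
grip_force: 15.0
```

Request:
jog_arm --pt "0 -0.001 0 0 0 0 -1" --pt "0 -0.001 0 0 0 0 -1" --pt "0 -0.001 0 0 0 0 -1" --pt "0 0 0 0 0 0 -1"

```text
time_s: 15.0
ee_pos: [0.4974, -0.0339, 0.0673]
eef_rot: [-3.141, 0.0, -2.934]
force: [-0.8, 1.5, 4.6]
grip_width: 0.0234
grip_force: 15.0
```

Request:
jog_arm --pt "0 -0.001 0 0 0 0 -1" --pt "0 -0.001 0 0 0 0 -1" --pt "0 0 0 0 0 0 -1"

```text
time_s: 15.3
ee_pos: [0.4977, -0.0357, 0.0673]
eef_rot: [-3.141, 0.0, -2.933]
force: [0.0, 2.3, 4.5]
grip_width: 0.0237
grip_force: 15.0
```

Request:
jog_arm --pt "0 -0.001 0 0 0 0 -1" --pt "0 -0.001 0 0 0 0 -1" --pt "0 0 0 0 0 0 -1"

```text
time_s: 15.6
ee_pos: [0.4981, -0.0372, 0.0673]
eef_rot: [3.141, 0.0, -2.933]
force: [-1.9, 6.3, 6.5]
grip_width: 0.0236
grip_force: 15.0
```

Request:
jog_arm --pt "0 -0.001 0 0 0 0 -1" --pt "0 -0.001 0 0 0 0 -1" --pt "0 0 0 0 0 0 -1"

```text
time_s: 15.9
ee_pos: [0.4981, -0.0374, 0.0673]
eef_rot: [3.138, -0.0, -2.933]
force: [-4.3, 22.1, 9.4]
grip_width: 0.0235
grip_force: 15.0
```

The bolt is against its stop (22 N, no further travel). Easing off and releasing.

Request:
jog_arm --pt "0 0.0015 0 0 0 0 -1" --pt "0 0 0 0 0 0 1" --pt "0 0 0 0 0 0 1" --pt "0 0 0 0 0 0 1" --pt "0 0 0 0 0 0 1"

```text
time_s: 16.4
ee_pos: [0.4981, -0.0382, 0.0671]
eef_rot: [-3.142, -0.0, -2.934]
force: [-0.4, -0.2, 0.8]
grip_width: 0.0522
grip_force: 0.0
```

Request:
jog_arm --pt "0 0 -0.005 0 0 0 1" --pt "0 0 -0.025 0 0 0 1" --pt "0 0 -0.03 0 0 0 1" --pt "0 0 -0.03 0 0 0 1" --pt "0 0 0 0 0 0 1"

```text
time_s: 16.9
ee_pos: [0.4997, -0.0383, 0.1613]
eef_rot: [-3.139, 0.006, -2.933]
force: [0.5, -0.5, -0.6]
grip_width: 0.0919
grip_force: 0.0
```

```bash
python3 - <<'E'
from h import *
M,im=snap("wrist","pics/w6.png"); Mc,b=snap("scene","pics/c6.png")
# unit displacement of knob top from closing position: predicted pixel of knob top centre if shut at gripped TCP
print(proj(M,[.4981,-.0374,.0935]),proj(Mc,[.4981,-.0374,.0935]),ctrl.get_obs()["force"])
z=lambda im,x,y,w,h:cv2.resize(im[y:y+h,x:x+w,::-1],(400,600),interpolation=cv2.INTER_CUBIC)
cv2.imwrite("pics/z6.png",np.hstack([z(im,220,90,200,300),z(b,180,220,100,150)]))
E
```

```text
[321.44182393 245.49171192] [237.51066414 248.23459569] [-0.3437914   0.71582599 -0.12098662]
```

View pics/z6.png

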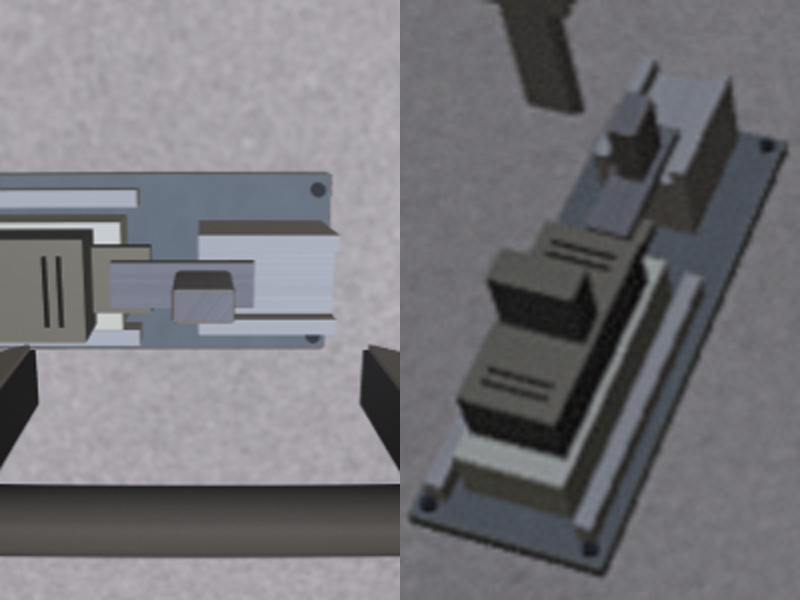

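The tongue lies over the ear, the knob is forward at column 320, and the gripper is clear. Handing in.

```bash
python3 -c "
from station import ctrl
print(ctrl.hand_in())"
```

```text
the job is handed in; nothing more can be done
None
```

The module is fully home in the dock, the bolt is shut against its stop over the ear, and the gripper is clear. I handed the job in at about 17 s; the hand-in call returned no verdict.

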